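# Square a wooden block into the corner stop by pushing

## Robot

A 6-joint arm with a two-finger parallel gripper is mounted at the origin on the work surface; the furniture and walls round the work are solid. World frame = base frame: x ahead of the robot, y to its left, z up, the work surface at z = 0. Lengths are in m, angles in rad, forces in N, time in s.
With the tool pointing down it reaches from about 0.35 to 0.925 m from the base axis. Payload 6.4 kg.
Tool frame: the origin (TCP) lies at the centre of the arm's flange, where the gripper is bolted on; the fingertips stand 173 mm ahead of it and the grasp point (between the pads) lies grasp_offset ahead of it (grasp_offset is the distance from the TCP to the grasp point, in m); z points along the fingers, y is the line along which they close (so a half turn about z gives the same grasp; the last joint's range is limited). The gripper opens to 85 mm and grips with 20 to 120 N. Pads are 22 mm wide; open, the fingers measure 114 mm over their backs; the gripper's body (76 mm by 85 mm) begins 54 mm behind the grasp point. The pads swing forward as they close: fully open they stand 13 mm farther back than shut.
Start: joints at [1.091, 0.245, 1.558, -0, 1.339, -0.174], TCP at [0.196, 0.62, 0.405] pointing down, gripper open.
Joint ranges: [-3.13, 3.13], [-1.02, 2.26], [0.13, 2.54], [-0.95, 4.09], [0.21, 2.88], [-2.74, 2.74]. Speed limits (rad/s): [2.57, 2.57, 3.14, 3.14, 3.14, 3.14].

## Interface

Orientations are given as a unit quaternion [w, x, y, z].
In Python, from station import * gives the robot as it stands.
- The arm moves only by the tool carry_out, never from a script. Its argument "motion" is a list of rows, each an object of numbers: "x", "y", "z": the shift along the world's x, y, z in cm; "rx", "ry", "rz": the turn, a rotation vector about the world's x, y, z in degrees; "gripper": the finger opening in cm, from 0 to 8.54. A call has 1 to 20 rows; each row shifts and turns the commanded pose from where the row before left it; what a row does not reach is not made up. A row lasts 1/8 s, in which the tool goes at most 62.5 mm and 10.7 degrees, less where a joint would pass 70% of its speed; a pose out of reach is approached as far as the arm can. A call is refused whole if a number of a shift passes 6.25 or a number of a turn 10.7, either way. A call with a gripper value outside its range is refused whole. The fingers move at their own pace and stop on an object; "force" is the grip in N (left out, the last holds). Time passes only in rows, so rows that do not move let the fingers close. It gives the time, the measured TCP pose, the force, the opening and the grip force at its end, in the units of the state.
- observe(): the state, without advancing time (a new reading comes with each control period).
- camera(name): name is "scene" or "top"; returns (picture, depth): 400x640x3 uint8, red, green, blue; 400x640 float32, m along the optical axis (not along the pixel's ray), 0 where there is no reading.
- calibration(name): a dict with "camera_matrix" (3x3 intrinsics, pixels), "rvec" (rotation vector, rad) and "tvec" (3), from world to camera coordinates, as OpenCV has them. Camera axes: x right, y down, z forward; pixel columns grow to the right and rows downward; lengths in m; the calibration is good to about 2 mm. A picture is of the moment at which its call begins. calibration takes no time and is no camera call.
- hand_in(): hands the job in; it is judged then, once.
The state is a dict: "time_s": time; "joints": joint angles; "qvel": joint speeds; "tau": joint torques, N m; "position": TCP position; "orientation": TCP orientation; "ft_force": force on the tool from outside, world axes, zero at the start; "moment": the same for the moment, N m; "width": opening from 0.0 (shut) to 1.0 (fully open); "grip_force": force on a finger pad.
Only numpy, scipy, OpenCV 4.12 (cv2) and the standard library are available. Lean on these libraries where they do the work, as an engineer would, in place of code of your own. Each camera call takes 0.05 s, during which the arm holds its last target. There are 200 camera calls.

## Task

Push the small wooden block (the smaller of the two rectangular blocks) along the bench into the inside corner of the wooden corner stop, so that one long side lies flush against the long fence and one end touches the short end stop, ready for marking out. Only push it, gently, with the fingers: do not pinch, lift or tip it, and leave the other loose things where they are.

Things in the scene. Friction and masses are not known exactly. Their poses are not given: they have to be found in the camera images.
- wood_block: the workpiece: dark stained rectangular wooden block with flat upright sides, 58 x 46 x 32 mm (its x, y, z; the 58 mm sides are the long ones), 55 to 115 g, loose on the bench. Origin: centre of its underside; z up. Either long side may go to the fence. At the start its x axis is within 0.65 rad of the fence's direction
- corner_stop: L of two light wooden battens 18 mm high, fixed. Origin: inside corner at bench level. x axis: along the long fence towards the end stop; y axis: from the fence to the open side, where the block starts. Fence face: y = 0, x from -180 to +15 mm, 20 mm thick. End stop face: x = 0, y from 4 to 40 mm, 15 mm thick. A block home in the corner has its origin at x = -29, y = 23 mm
- sanding_block: bystander: the larger rectangular block, a sanding block of lighter wood, 48 x 88 x 30 mm, loose, beyond the workpiece, between the pine shelf and the pegged board. Origin: centre of its underside
- bare_jar: bystander: an unpainted turned wooden jar, 67 mm across, 58 mm high, loose, standing on the low pegged board (18 mm high) to the far side of the workpiece. Origin: centre of its underside
- pine_shelf: obstacle, fixed: a low pine shelf standing to the left of the workpiece. Origin: under its middle. Its top board, 157 mm over the bench, is about 370 mm long along its own y axis (away from the robot) and 105 mm wide; an upright panel and brushes at its far end reach 300 mm. The robot starts to the left of it, at 250 mm, so it must rise and cross above it
Things that resemble listed ones, but are neither listed nor needed, are in the scene too. What is shaped like the wood_block but purple is not meant.

How it is judged:
At the end, for the whole second after the job is handed in: The block stands flat on the bench at rest in the corner: its long side within 3 mm of the fence's face and parallel to it within 0.04 rad, its end within 3 mm of the end stop's face; the other loose things are where they were, within 15 mm (y of wood_block in the frame of corner_stop between 0.02 and 0.026 m and x of wood_block in the frame of corner_stop between -0.032 and -0.026 m and angle between the x axis of wood_block and the x axis of corner_stop, either way round below 0.04 rad and angle between wood_block's own z axis and vertical below 0.05 rad and height (world z) of wood_block below 0.004 m and linear speed of wood_block below 0.01 m/s); the robot touches nothing.
It fails at once if the wooden block is lifted off the bench (more than 8 mm) (height (world z) of wood_block above 0.008 m).
It fails at once if the wooden block is tipped by more than 0.2 rad (angle between wood_block's own z axis and vertical above 0.2 rad).
It fails at once if the wooden block is squeezed or pressed by the fingers with more than 38 N in all (contact force between the fingers and wood_block above 38 N).
It fails at once if one of the other loose things (sanding block, bare wooden jar) is moved more than 15 mm (distance of any of sanding_block, bare_jar from where it was at the start of the episode above 0.015 m).
It also fails if it takes over 67 s, if anything falls off the work surface, if the arm or the gripper's body presses on something with over 40 N, if the wrist force passes 120 N, or if a joint passes its speed limit or range.

## Working session

There is one attempt and no reset: what is moved stays moved. The work goes in short steps, Python scripts to look and compute and a tool call to move; the robot and the scene stay as the last step left them, time stands still between calls to the robot, and variables do not carry over. Pictures are saved under pics/ and viewed, at most 10 in all, crops included, and the job is handed in when it is done.

Besides the shell and the picture viewer there is one more tool, called after "Request:" by a JSON object that holds its "name" and its "arguments". carry_out: Moves the arm, as the interface text tells. Its arguments: {"type":"object","properties":{"motion":{"type":"array","items":{"type":"object","properties":{"x":{"type":"number"},"y":{"type":"number"},"z":{"type":"number"},"rx":{"type":"number"},"ry":{"type":"number"},"rz":{"type":"number"},"gripper":{"type":"number"}}}},"force":{"type":"number"}},"required":["motion"]}

```bash
mkdir -p pics; ls
python3 - <<'E'
from station import *
import cv2,numpy as np
for n in("scene","top"):
    p,d=camera(n); cv2.imwrite(f"pics/{n}0.png",p[:,:,::-1]); np.savez(f"{n}0.npz",p=p,d=d)
    c=calibration(n); R=cv2.Rodrigues(np.array(c["rvec"],float))[0]
    print(n,np.array(c["camera_matrix"]).round(1).tolist(),"cam at",(-R.T@np.array(c["tvec"]).ravel()).round(3),"axis",R[2].round(2))
print(observe())
try: print(grasp_offset)
except Exception as e: print(e)
E
```

```text
pics
scene [[449.4, 0.0, 315.2], [0.0, 449.4, 195.4], [0.0, 0.0, 1.0]] cam at [0.488 0.798 0.741] axis [-0.08 -0.77 -0.63]
top [[416.3, 0.0, 318.7], [0.0, 416.3, 196.9], [0.0, 0.0, 1.0]] cam at [ 0.184 -0.042  1.277] axis [ 0.16  0.02 -0.99]
{'time_s': 0.1, 'joints': array([ 1.09090973e+00,  2.45751826e-01,  1.55892533e+00,  7.08287337e-06,
        1.33871102e+00, -1.74119870e-01]), 'qvel': array([ 0.000445  , -0.00032243, -0.0023987 , -0.00134118,  0.00099693,
       -0.00086243]), 'tau': array([ 1.42625545e-04, -4.30669212e+01, -3.27130759e+01, -1.59476199e-04,
        2.82987960e-03, -2.18215564e-05]), 'position': array([0.19557294, 0.61965838, 0.40366753]), 'orientation': array([-2.91629991e-04,  1.52289238e-01,  9.88335561e-01, -8.49081562e-04]), 'ft_force': array([-0.45634725,  0.42322918, -0.20593738]), 'moment': array([-0.04444608,  0.03997121,  0.00493077]), 'grip_force': 0.0, 'width': 0.9977710476881794}
0.1547
```

View pics/scene0.png

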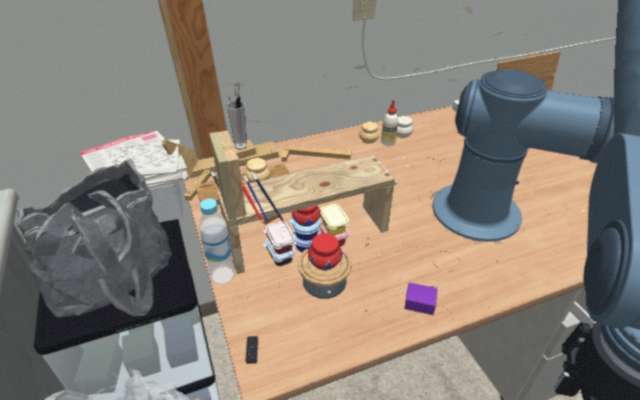

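View pics/top0.png

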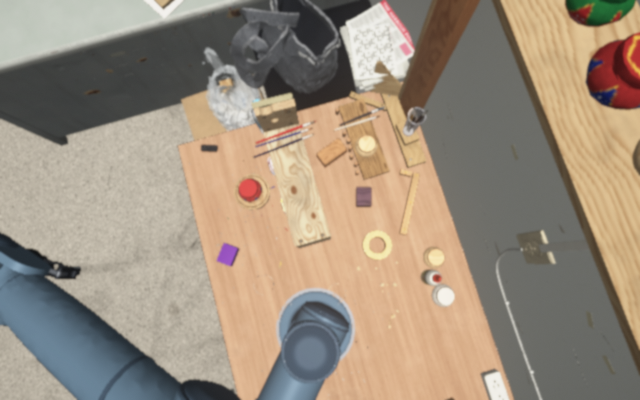

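Top view: the workpiece candidates are the dark brown block at (364,197) and the purple block at (228,254). The larger, lighter sanding block is at (332,152). The L-shaped stop runs from (404,233) to (413,172), with its end stop at about (405,173). The jar is at (367,146) on the pegged board, and the shelf is at (300,195). I choose the dark one at (364,197). In the scene view it is hidden behind the shelf, and only the fence shows at (315,153).

```bash
cat > h.py <<'E'
import cv2,numpy as np
from station import *
def cal(n):
    c=calibration(n); return np.array(c["camera_matrix"]),cv2.Rodrigues(np.array(c["rvec"],float))[0],np.array(c["tvec"],float).ravel()
def ray(n,uv,z):
    K,R,t=cal(n); uv=np.atleast_2d(uv).astype(float)
    d=(np.linalg.inv(K)@np.c_[uv,np.ones(len(uv))].T).T@R; o=-R.T@t
    return o+d*((z-o[2])/d[:,2])[:,None]
def cloud(n,d):
    K,R,t=cal(n); v,u=np.mgrid[:400,:640]
    c=np.stack([(u-K[0,2])/K[0,0]*d,(v-K[1,2])/K[1,1]*d,d],-1)
    return (c-t)@R
def proj(n,P):
    K,R,t=cal(n); c=np.atleast_2d(P)@R.T+t; return (c@K.T)[:,:2]/c[:,2:]
E
python3 - <<'E'
from h import *
f=np.load("top0.npz"); p,d=f["p"],f["d"]; X=cloud("top",d)
c=p[130:260,330:440]; cv2.imwrite("pics/crop.png",cv2.resize(c,None,fx=5,fy=4.6,interpolation=cv2.INTER_CUBIC)[:,:,::-1])
for u,v in [(364,197),(385,200),(409,200),(406,173),(332,152),(367,146),(300,200),(365,170),(310,215)]: print((u,v),p[v,u],X[v,u].round(3))
# block mask
m=(p.max(2)<110).astype(np.uint8); m[:180]=0;m[215:]=0;m[:,:345]=0;m[:,385:]=0
print(m.sum()); cs,_=cv2.findContours(m,0,1); k=max(cs,key=cv2.contourArea); print(cv2.boundingRect(k),np.median(X[m>0],0).round(4))
w=ray("top",k[:,0],.032); print("rect",cv2.minAreaRect((w[:,:2]*1000).astype(np.float32)))
# heights around the fence
h=X[...,2]; np.set_printoptions(linewidth=220)
print((h[160:240:4,394:420:2]*1000).round().astype(int))
print((h[184:212:3,350:382:3]*1000).round().astype(int))
s=np.load("scene0.npz"); print("block in scene:",proj("scene",[[*w[:,:2].mean(0),.032]]))
E
```

```text
(364, 197) [143 109 117] [ 0.382 -0.153  0.032]
(385, 200) [217 174 137] [ 0.377 -0.221 -0.002]
(409, 200) [233 198 142] [ 0.372 -0.291  0.019]
(406, 173) [230 194 134] [ 0.456 -0.286  0.019]
(332, 152) [220 169 118] [ 0.525 -0.06   0.033]
(367, 146) [247 230 182] [ 0.527 -0.163  0.082]
(300, 200) [202 181 148] [0.358 0.032 0.157]
(365, 170) [192 151 105] [ 0.469 -0.161  0.017]
(310, 215) [213 186 149] [0.316 0.005 0.16 ]
0Traceback (most recent call last):
  File "<stdin>", line 7, in <module>
ValueError: max() iterable argument is empty
```

View pics/crop.png

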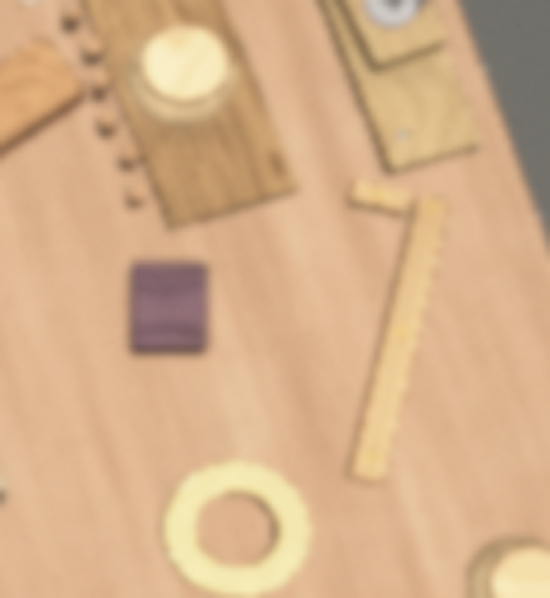

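Close crop: this is the dark stained block, with its top spanning about (356–372, 187–207) in the full picture. The purple one is elsewhere. The L-stop's fence inner edge runs from (412,178) to (400,233), and the end stop's inner edge is near (407,176).

```bash
cat > meas.py <<'E'
from h import *
def fit(mask_f,z,roi,p,S=6):
    u0,v0,u1,v1=roi; c=cv2.resize(p[v0:v1,u0:u1],None,fx=S,fy=S,interpolation=cv2.INTER_CUBIC).astype(int)
    m=mask_f(c).astype(np.uint8); cs,_=cv2.findContours(m,0,cv2.CHAIN_APPROX_NONE); k=max(cs,key=cv2.contourArea)[:,0]
    uv=(k+.5)/S-.5+[u0,v0]
    return ray("top",uv,z)[:,:2]*1000,uv
def block(p,roi=(345,178,415,215)):
    w,uv=fit(lambda c:(c[...,0]-c[...,2]<55)&(c[...,1]<140),.032,roi,p)
    r=cv2.minAreaRect(w.astype(np.float32)); b=cv2.boxPoints(r); e=np.diff(b[:3],axis=0); L=max(e,key=np.linalg.norm)
    a=np.degrees(np.arctan(L[1]/L[0])); return np.array(r[0]),sorted(r[1]),a,b
E
python3 - <<'E'
from meas import *
f=np.load("top0.npz"); p,d=f["p"],f["d"]; X=cloud("top",d); h=X[...,2]
np.set_printoptions(linewidth=220,suppress=True)
c,s,a,b=block(p); print("block",c.round(1),s,a,b.round(1).tolist()); print("zblock",np.median(h[190:204,358:370]))
w,uv=fit(lambda c:(c[...,1]>184)&(c[...,0]>222),.018,(392,164,424,238),p)
r=cv2.minAreaRect(w.astype(np.float32)); print(r,cv2.boxPoints(r).round(1).tolist())
m=(h>.010)&(h<.026)
for v in range(166,240,4):
    us=np.where(m[v,392:424])[0]+392; print(v,us.min() if len(us) else 0,us.max() if len(us) else 0, end=" | ")
    row=p[v,396:420,1].astype(int); print(row)
# everything in the neighborhood taller than 10mm in block region: shelf/jar extents
def ext(n,mm): q=X[mm]; print(n,len(q),np.percentile(q,[1,99],axis=0).round(3).tolist())
Y=X[...,1];x=X[...,0]
ext("jar",(h>.06)&(h<.1)&(x>.45)&(x<.6)&(Y<-.1)&(Y>-.24))
ext("board",(h>.012)&(h<.025)&(x>.4)&(x<.66)&(Y<-.09)&(Y>-.25))
ext("sand",(h>.025)&(h<.036)&(x>.45)&(x<.6)&(Y<0)&(Y>-.11))
ext("shelf",(h>.14)&(h<.17)&(x>.2)&(x<.65)&(Y<.15)&(Y>-.1))
ext("tall",(h>.17)&(x>.2)&(x<.75)&(Y<.2)&(Y>-.3))
E
```

```text
block [ 384.1 -151.5] [46.85275650024414, 60.959957122802734] -1.841006 [[352.8999938964844, -174.0], [413.79998779296875, -175.89999389648438], [415.29998779296875, -129.10000610351562], [354.3999938964844, -127.0999984741211]]
zblock 0.03258444468477997
((369.18603515625, -298.2309265136719), (57.86808776855469, 222.1071014404297), 85.33699798583984) [[256.1000061035156, -318.0], [477.5, -336.1000061035156], [482.20001220703125, -278.3999938964844], [260.8999938964844, -260.3999938964844]]
166 407 409 | [172 172 172 176 180 183 185 184 180 166 139 126 143 157 158 153 154 159 163 171 176 178 181 184]
170 400 408 | [172 169 167 162 166 189 202 200 194 191 192 190 187 186 186 184 183 182 183 184 185 186 186 185]
174 403 419 | [181 176 165 149 140 143 150 158 159 160 171 183 188 190 187 174 159 168 184 188 189 189 184 179]
178 412 418 | [186 183 179 174 171 170 173 176 181 184 185 182 178 175 167 154 159 177 186 188 189 188 184 184]
182 411 417 | [189 187 184 179 175 173 172 173 176 180 184 185 184 174 157 155 176 189 192 194 195 192 184 181]
186 410 416 | [187 188 187 185 182 178 174 
[... 1107 characters left out ...]
 161 164 189 203 202 203 206 203 191 187 188 188 187 187 186 185 182 181 179 180]
230 400 406 | [172 173 169 157 160 188 204 206 203 206 204 192 186 190 191 190 188 186 186 186 187 185 182 180]
234 404 405 | [174 173 170 165 163 165 166 170 174 177 174 177 182 188 194 195 193 190 188 187 187 188 186 184]
238 0 0 | [177 176 176 177 177 178 181 181 182 182 180 178 179 184 190 195 196 193 189 186 187 188 189 189]
jar 235 [[0.514, -0.185, 0.066], [0.563, -0.138, 0.082]]
board 1427 [[0.45, -0.246, 0.013], [0.659, -0.095, 0.025]]
sand 426 [[0.491, -0.107, 0.025], [0.587, -0.014, 0.035]]
shelf 4530 [[0.246, -0.037, 0.153], [0.57, 0.131, 0.167]]
tall 9225 [[0.305, -0.3, 0.176], [0.708, 0.13, 0.831]]
```

Run:
```python
from meas import *
f=np.load("top0.npz"); p,d=f["p"],f["d"]; g=p[...,1].astype(float); X=cloud("top",d)
pts=[]
for v in range(182,230,2):
    row=g[v]; k0=408.5-(v-190)/4; lo=int(round(k0)); seg=np.arange(lo-3,lo+7)
    i=seg[np.argmin(row[seg])]; 
    for u in range(i,i+4):
        if row[u]<178<=row[u+1]: pts.append((u+(178-row[u])/(row[u+1]-row[u]),v)); break
w=ray("top",pts,.018)[:,:2]*1000
l=cv2.fitLine(w.astype(np.float32),cv2.DIST_HUBER,0,.01,.01).ravel(); dx=l[:2]*np.sign(l[0]); n=np.array([-dx[1],dx[0]])
print("fence dir",dx,np.degrees(np.arctan2(dx[1],dx[0])),"pt",l[2:],"res",((w-l[2:])@n).std(),len(w))
print(g[166:182,399:410].astype(int)); print((X[166:182,399:412,2]*1000).round().astype(int))
pe=[]
for u in range(401,406):
    v=[v for v in range(168,177) if g[v,u]>172>=g[v+1,u]]
    if v: v=v[-1]; pe.append((u,v+(g[v,u]-172)/(g[v,u]-g[v+1,u])))
print(pe); we=ray("top",pe,.018)[:,:2]*1000; s=(we-l[2:])@dx; print("end s",s)
# fence near end check (should be -180 from corner)
C=l[2:]+dx*np.median(s); print("corner",C)
c,sz,a,b=block(p); q=c-C; print("block in stop frame",q@dx,q@n,a-np.degrees(np.arctan2(dx[1],dx[0])))
home=C-29*dx+23*n; print("home",home,"move",home-c)
print("fence near end",(ray("top",[(400,234)],.018)[0,:2]*1000-C)@dx)
for nme,z,pix in (("shelf corners",.157,[(298,246),(329,238),(272,150),(300,142)]),("board",.018,[(364,179),(388,171),(337,107)])): print(nme,ray("top",pix,z).round(3).tolist())
```

```text
fence dir [ 0.95999044 -0.28003272] -16.262157 pt [ 375.09406 -287.77368] res 0.2772312296630347 24
[[176 180 183 185 184 180 166 139 126 143 157]
 [174 178 182 185 186 182 174 156 137 139 153]
 [171 174 181 188 188 184 180 172 162 162 168]
 [167 168 186 195 193 185 182 183 179 179 180]
 [162 166 189 202 200 194 191 192 190 187 186]
 [159 167 190 202 202 199 198 201 200 196 196]
 [153 164 184 195 200 199 199 203 205 202 200]
 [147 149 164 175 184 186 187 194 200 200 199]
 [149 140 143 150 158 159 160 171 183 188 190]
 [159 153 151 152 151 147 145 151 157 161 166]
 [168 166 167 167 166 163 162 158 153 148 148]
 [172 170 171 174 176 178 178 177 172 163 159]
 [174 171 170 173 176 181 184 185 182 178 175]
 [176 172 170 172 175 180 183 187 186 184 180]
 [176 173 171 170 173 177 182 185 186 185 179]
 [178 174 171 171 173 176 181 184 186 185 177]]
[[   2   -2    2    2   -3    5    2    1   14   20   12    8    7]
 [   0    3   -1   -1   -1    2    1    2    9    2   -2   -2   -6]
 [   3    4    0    2   -1    4    5   -1    4    3   -1   -2   -3]
 [   5   -7   18   19   16    4    0    0  
[... 773 characters left out ...]
 [   3    0    0    1   -2    7 1277   -1   -3    0    1   -2   15]]
[(401, np.float64(172.6)), (402, np.float64(173.12)), (403, np.float64(173.46153846153845)), (404, np.float64(173.5185185185185)), (405, np.float64(173.55555555555554))]
end s [75.07310467 74.27012631 74.0139699  74.62912114 75.30524   ]
corner [ 446.73729815 -308.67227773]
block in stop frame -104.15993204053173 133.2945531815412 14.421151
home [ 425.33832706 -278.47154836] move [  41.26673283 -126.92896108]
fence near end -184.054939113954
shelf corners [[0.233, 0.039, 0.157], [0.253, -0.045, 0.157], [0.501, 0.109, 0.157], [0.522, 0.03, 0.157]]
board [[0.441, -0.157, 0.018], [0.464, -0.231, 0.018], [0.675, -0.079, 0.018]]
```

Request:
{"name": "carry_out", "arguments": {"motion": [{"z": 2.5, "gripper": 2.0}, {"z": 2.5}, {"x": 2.4, "y": -4.8, "rz": -5.9}, {"x": 2.4, "y": -4.8, "rz": -5.9}, {"x": 2.4, "y": -4.8, "rz": -5.9}, {"x": 2.4, "y": -4.8, "rz": -5.9}, {"x": 2.4, "y": -4.8, "rz": -5.9}, {"x": 2.4, "y": -4.8, "rz": -5.9}, {"x": 2.4, "y": -4.8, "rz": -5.9}, {"x": 0.5, "y": -4.8, "rz": -5.9}, {"x": 0.5, "y": -4.8, "rz": -5.9}, {"x": 0.5, "y": -4.8, "rz": -5.9}, {"x": 0.5, "y": -4.8, "rz": -5.9}, {"x": 0.5, "y": -4.8, "rz": -5.9}, {"x": 0.5, "y": -4.8, "rz": -5.9}, {"x": 0.5, "y": -4.8, "rz": -5.9}, {"x": 0.5, "y": -4.8, "rz": -5.9}, {}, {}]}}

```text
invalid input at $.motion[0]: expected keys x, y, z, rx, ry, rz, gripper
```

Request:
{"name": "carry_out", "arguments": {"motion": [{"x": 0, "y": 0, "z": 2.5, "rx": 0, "ry": 0, "rz": 0, "gripper": 2.0}, {"x": 0, "y": 0, "z": 2.5, "rx": 0, "ry": 0, "rz": 0, "gripper": 2.0}, {"x": 2.4, "y": -4.8, "z": 0, "rx": 0, "ry": 0, "rz": -5.9, "gripper": 2.0}, {"x": 2.4, "y": -4.8, "z": 0, "rx": 0, "ry": 0, "rz": -5.9, "gripper": 2.0}, {"x": 2.4, "y": -4.8, "z": 0, "rx": 0, "ry": 0, "rz": -5.9, "gripper": 2.0}, {"x": 2.4, "y": -4.8, "z": 0, "rx": 0, "ry": 0, "rz": -5.9, "gripper": 2.0}, {"x": 2.4, "y": -4.8, "z": 0, "rx": 0, "ry": 0, "rz": -5.9, "gripper": 2.0}, {"x": 2.4, "y": -4.8, "z": 0, "rx": 0, "ry": 0, "rz": -5.9, "gripper": 2.0}, {"x": 2.4, "y": -4.8, "z": 0, "rx": 0, "ry": 0, "rz": -5.9, "gripper": 2.0}, {"x": 0.5, "y": -4.8, "z": 0, "rx": 0, "ry": 0, "rz": -5.9, "gripper": 2.0}, {"x": 0.5, "y": -4.8, "z": 0, "rx": 0, "ry": 0, "rz": -5.9, "gripper": 2.0}, {"x": 0.5, "y": -4.8, "z": 0, "rx": 0, "ry": 0, "rz": -5.9, "gripper": 2.0}, {"x": 0.5, "y": -4.8, "z": 0, "rx": 0, "ry": 0, "rz": -5.9, "gripper": 2.0}, {"x": 0.5, "y": -4.8, "z": 0, "rx": 0, "ry": 0, "rz": -5.9, "gripper": 2.0}, {"x": 0.5, "y": -4.8, "z": 0, "rx": 0, "ry": 0, "rz": -5.9, "gripper": 2.0}, {"x": 0.5, "y": -4.8, "z": 0, "rx": 0, "ry": 0, "rz": -5.9, "gripper": 2.0}, {"x": 0.5, "y": -4.8, "z": 0, "rx": 0, "ry": 0, "rz": -5.9, "gripper": 2.0}, {"x": 0, "y": 0, "z": 0, "rx": 0, "ry": 0, "rz": 0, "gripper": 2.0}, {"x": 0, "y": 0, "z": 0, "rx": 0, "ry": 0, "rz": 0, "gripper": 2.0}]}}

```text
time_s: 2.48
position: [0.4035, -0.1, 0.4543]
orientation: [-0.001, 0.799, 0.602, -0.0]
ft_force: [-1.0, -0.2, -0.5]
width: 0.231
grip_force: 0.0
```

Request:
{"name": "carry_out", "arguments": {"motion": [{"x": 0.1, "y": -0.3, "z": -4, "rx": 0, "ry": 0, "rz": 0, "gripper": 2.0}, {"x": 0, "y": 0, "z": -4, "rx": 0, "ry": 0, "rz": 0, "gripper": 2.0}, {"x": 0, "y": 0, "z": -4, "rx": 0, "ry": 0, "rz": 0, "gripper": 2.0}, {"x": 0, "y": 0, "z": -4, "rx": 0, "ry": 0, "rz": 0, "gripper": 2.0}, {"x": 0, "y": 0, "z": -4, "rx": 0, "ry": 0, "rz": 0, "gripper": 2.0}, {"x": 0, "y": 0, "z": -3, "rx": 0, "ry": 0, "rz": 0, "gripper": 2.0}, {"x": 0, "y": 0, "z": -2, "rx": 0, "ry": 0, "rz": 0, "gripper": 2.0}, {"x": 0, "y": 0, "z": -1, "rx": 0, "ry": 0, "rz": 0, "gripper": 2.0}, {"x": 0, "y": 0, "z": -0.8, "rx": 0, "ry": 0, "rz": 0, "gripper": 2.0}, {"x": 0, "y": 0, "z": 0, "rx": 0, "ry": 0, "rz": 0, "gripper": 2.0}, {"x": 0, "y": 0, "z": 0, "rx": 0, "ry": 0, "rz": 0, "gripper": 2.0}]}}

```text
time_s: 3.85
position: [0.4051, -0.1033, 0.1874]
orientation: [0.001, 0.799, 0.602, 0.0]
ft_force: [-0.4, 0.1, 0.6]
width: 0.233
grip_force: 0.0
```

Run:
```python
from h import *
o=observe(); print(o["position"],o["ft_force"],o["joints"].round(2))
p,d=camera("top"); cv2.imwrite("pics/t1.png",cv2.resize(p[120:280,280:460],None,fx=4,fy=3.7,interpolation=cv2.INTER_CUBIC)[:,:,::-1])
```

```text
[ 0.40506886 -0.10326996  0.18737107] [-0.40415779  0.06618937  0.5536466 ] [-0.52  0.04  2.25  0.    0.85 -0.24]
```

View pics/t1.png

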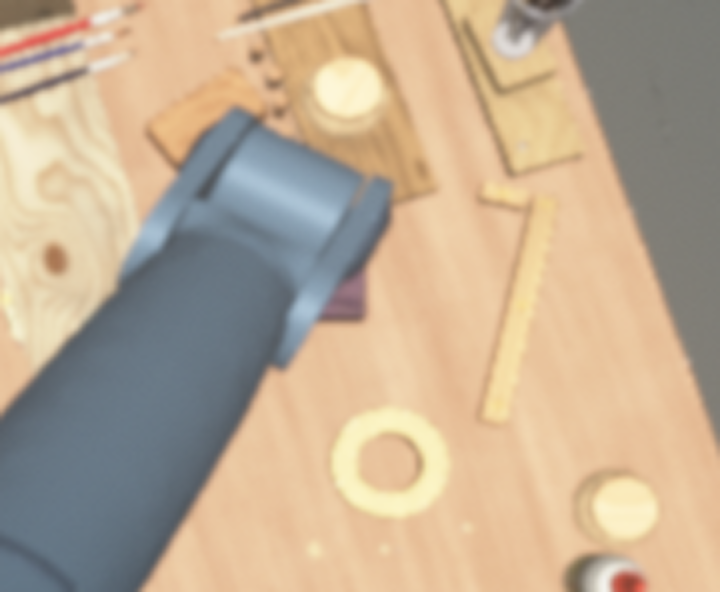

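The view shows the gripper down on the near-shelf side of the block. The block's visible part at (345,300) in the crop has not moved, and the fence beyond it is clear. Pushing towards the fence.

Request:
{"name": "carry_out", "arguments": {"motion": [{"x": -0.2, "y": -0.7, "z": -0.4, "rx": 0, "ry": 0, "rz": -0.3, "gripper": 2.0}, {"x": -0.2, "y": -0.7, "z": 0, "rx": 0, "ry": 0, "rz": 0, "gripper": 2.0}, {"x": -0.2, "y": -0.7, "z": 0, "rx": 0, "ry": 0, "rz": 0, "gripper": 2.0}, {"x": -0.2, "y": -0.7, "z": 0, "rx": 0, "ry": 0, "rz": 0, "gripper": 2.0}, {"x": -0.2, "y": -0.7, "z": 0, "rx": 0, "ry": 0, "rz": 0, "gripper": 2.0}, {"x": -0.2, "y": -0.7, "z": 0, "rx": 0, "ry": 0, "rz": 0, "gripper": 2.0}, {"x": -0.2, "y": -0.7, "z": 0, "rx": 0, "ry": 0, "rz": 0, "gripper": 2.0}, {"x": -0.2, "y": -0.7, "z": 0, "rx": 0, "ry": 0, "rz": 0, "gripper": 2.0}, {"x": -0.2, "y": -0.7, "z": 0, "rx": 0, "ry": 0, "rz": 0, "gripper": 2.0}, {"x": -0.2, "y": -0.7, "z": 0, "rx": 0, "ry": 0, "rz": 0, "gripper": 2.0}, {"x": -0.2, "y": -0.7, "z": 0, "rx": 0, "ry": 0, "rz": 0, "gripper": 2.0}, {"x": -0.2, "y": -0.7, "z": 0, "rx": 0, "ry": 0, "rz": 0, "gripper": 2.0}, {"x": -0.2, "y": -0.7, "z": 0, "rx": 0, "ry": 0, "rz": 0, "gripper": 2.0}, {"x": -0.2, "y": -0.7, "z": 0, "rx": 0, "ry": 0, "rz": 0, "gripper": 2.0}, {"x": 0, "y": 0, "z": 0, "rx": 0, "ry": 0, "rz": 0, "gripper": 2.0}]}}

```text
time_s: 5.78
position: [0.3766, -0.2017, 0.1828]
orientation: [0.0, 0.801, 0.599, -0.0]
ft_force: [-0.1, 1.1, 0.2]
width: 0.234
grip_force: 0.0
```

```bash
cat > look.py <<'E'
from meas import *; import sys
C=np.array([446.7,-308.7]); dx=np.array([.96,-.28]); n=np.array([.28,.96])
o=observe(); q=o["position"][:2]*1000-C; f=o["ft_force"]
print("t",o["time_s"],"TCP s,n",(q@dx).round(1),(q@n).round(1),"z",o["position"][2].round(4),"F s,n,z",(f[:2]@dx).round(1),(f[:2]@n).round(1),f[2].round(1))
p,d=camera("top"); cv2.imwrite(f"pics/{sys.argv[1]}.png",cv2.resize(p[120:280,280:460],None,fx=4,fy=3.7,interpolation=cv2.INTER_CUBIC)[:,:,::-1])
E
python3 look.py t2
```

```text
t 5.775 TCP s,n -97.3 83.1 z 0.1828 F s,n,z -0.4 1.0 0.2
```

View pics/t2.png

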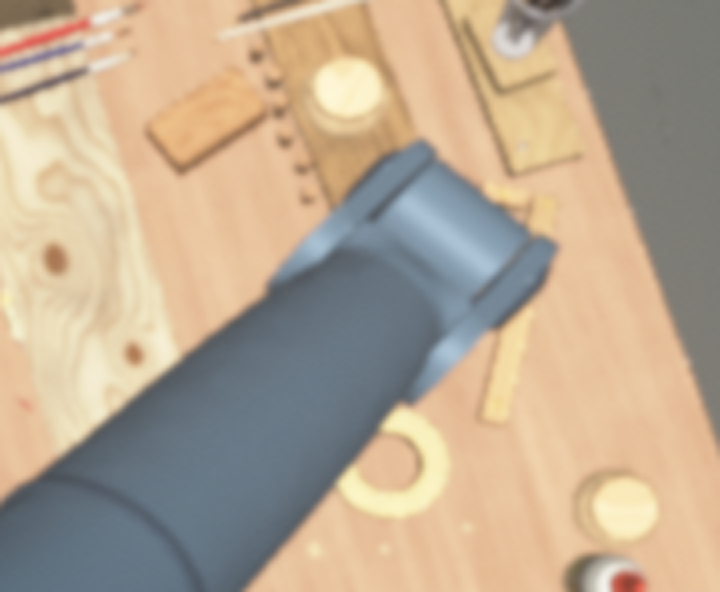

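The block is hidden under the wrist now, and the sanding block (205,120) and jar (348,88) haven't moved. I'm continuing to the fence in smaller steps.

Request:
{"name": "carry_out", "arguments": {"motion": [{"x": -0.15, "y": -0.5, "z": 0, "rx": 0, "ry": 0, "rz": 0, "gripper": 2.0}, {"x": -0.15, "y": -0.5, "z": 0, "rx": 0, "ry": 0, "rz": 0, "gripper": 2.0}, {"x": -0.15, "y": -0.5, "z": 0, "rx": 0, "ry": 0, "rz": 0, "gripper": 2.0}, {"x": -0.15, "y": -0.5, "z": 0, "rx": 0, "ry": 0, "rz": 0, "gripper": 2.0}, {"x": 0, "y": 0, "z": 0, "rx": 0, "ry": 0, "rz": 0, "gripper": 2.0}, {"x": 0, "y": 0, "z": 0, "rx": 0, "ry": 0, "rz": 0, "gripper": 2.0}]}}

```text
time_s: 6.58
position: [0.3707, -0.2212, 0.1827]
orientation: [-0.0, 0.8, 0.6, -0.0]
ft_force: [0.0, 0.6, -0.5]
width: 0.236
grip_force: 0.0
```

```bash
python3 look.py t3
```

```text
t 6.575 TCP s,n -97.5 62.7 z 0.1827 F s,n,z -0.1 0.6 -0.5
```

Request:
{"name": "carry_out", "arguments": {"motion": [{"x": -0.06, "y": -0.2, "z": 0, "rx": 0, "ry": 0, "rz": 0, "gripper": 2.0}, {"x": -0.06, "y": -0.2, "z": 0, "rx": 0, "ry": 0, "rz": 0, "gripper": 2.0}, {"x": 0, "y": 0, "z": 0, "rx": 0, "ry": 0, "rz": 0, "gripper": 2.0}, {"x": 0, "y": 0, "z": 0, "rx": 0, "ry": 0, "rz": 0, "gripper": 2.0}]}}

```text
time_s: 7.12
position: [0.3695, -0.2252, 0.1827]
orientation: [0.0, 0.8, 0.6, -0.0]
ft_force: [-0.7, -0.0, 0.1]
width: 0.235
grip_force: 0.0
```

```bash
python3 look.py t3
```

```text
t 7.125 TCP s,n -97.5 58.6 z 0.1827 F s,n,z -0.7 -0.2 0.1
```

Request:
{"name": "carry_out", "arguments": {"motion": [{"x": -0.03, "y": -0.1, "z": 0, "rx": 0, "ry": 0, "rz": 0, "gripper": 2.0}, {"x": 0, "y": 0, "z": 0, "rx": 0, "ry": 0, "rz": 0, "gripper": 2.0}, {"x": 0, "y": 0, "z": 0, "rx": 0, "ry": 0, "rz": 0, "gripper": 2.0}]}}

```text
time_s: 7.55
position: [0.3692, -0.2262, 0.1827]
orientation: [0.0, 0.8, 0.6, -0.0]
ft_force: [-0.1, 0.0, -0.6]
width: 0.23
grip_force: 0.0
```

Request:
{"name": "carry_out", "arguments": {"motion": [{"x": -0.03, "y": -0.1, "z": 0, "rx": 0, "ry": 0, "rz": 0, "gripper": 2.0}, {"x": 0, "y": 0, "z": 0, "rx": 0, "ry": 0, "rz": 0, "gripper": 2.0}, {"x": 0, "y": 0, "z": 0, "rx": 0, "ry": 0, "rz": 0, "gripper": 2.0}]}}

```text
time_s: 7.92
position: [0.3689, -0.2269, 0.1827]
orientation: [-0.0, 0.8, 0.6, 0.0]
ft_force: [1.9, 4.0, 2.2]
width: 0.234
grip_force: 2.0
```

Request:
{"name": "carry_out", "arguments": {"motion": [{"x": -0.03, "y": -0.1, "z": 0, "rx": 0, "ry": 0, "rz": 0, "gripper": 2.0}, {"x": 0, "y": 0, "z": 0, "rx": 0, "ry": 0, "rz": 0, "gripper": 2.0}, {"x": 0, "y": 0, "z": 0, "rx": 0, "ry": 0, "rz": 0, "gripper": 2.0}]}}

```text
time_s: 8.3
position: [0.3687, -0.2273, 0.1827]
orientation: [-0.001, 0.8, 0.599, 0.001]
ft_force: [2.8, 8.9, 5.6]
width: 0.232
grip_force: 4.7
```

Contact is firm at n≈56.3 mm, where 57 was expected. I'm backing off to check the block.

Request:
{"name": "carry_out", "arguments": {"motion": [{"x": 0.3, "y": 1, "z": 0, "rx": 0, "ry": 0, "rz": 0, "gripper": 2.0}, {"x": 0.6, "y": 2, "z": 0, "rx": 0, "ry": 0, "rz": 0, "gripper": 2.0}, {"x": 0.3, "y": 3, "z": 1, "rx": 0, "ry": 0, "rz": 0, "gripper": 0.0}, {"x": 0, "y": 3, "z": 2, "rx": 0, "ry": 0, "rz": 0, "gripper": 0.0}, {"x": 0, "y": 3, "z": 2, "rx": 0, "ry": 0, "rz": 0, "gripper": 0.0}, {"x": 0, "y": 2, "z": 2, "rx": 0, "ry": 0, "rz": 0, "gripper": 0.0}, {"x": 0, "y": 0, "z": 0, "rx": 0, "ry": 0, "rz": 0, "gripper": 0.0}]}}

```text
time_s: 9.18
position: [0.381, -0.0875, 0.2538]
orientation: [0.002, 0.8, 0.601, 0.0]
ft_force: [0.1, -0.3, -0.1]
width: 0.0
grip_force: 0.0
```

```bash
cat >> look.py <<'E'
try:
    c,s,a,b=block(p,(380,165,420,240)); print("block s,n",((c-C)@dx).round(1),((c-C)@n).round(1),"size",np.round(s,1),"ang rel",round(a+16.26,1))
except Exception as e: print(e)
E
python3 look.py t3
```

```text
t 9.175 TCP s,n -125.0 194.0 z 0.2538 F s,n,z 0.2 -0.2 -0.1
block s,n -109.1 27.3 size [46.4 60.3] ang rel 0.4
```

View pics/t3.png

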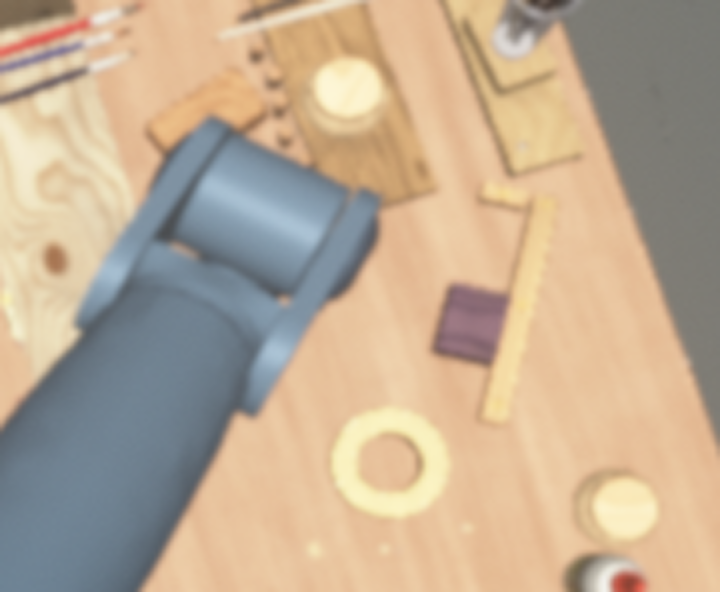

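The block at (472,322) in the crop lies flush along the fence, about 80 mm short of the end stop, and the bystanders are unmoved. I'm moving over to behind its near end with the fingers shut.

Request:
{"name": "carry_out", "arguments": {"motion": [{"x": -2.2, "y": -3.8, "z": 0, "rx": 0, "ry": 0, "rz": 0, "gripper": 0.0}, {"x": -2.2, "y": -3.8, "z": 0, "rx": 0, "ry": 0, "rz": 0, "gripper": 0.0}, {"x": -2.2, "y": -3.8, "z": 0, "rx": 0, "ry": 0, "rz": 0, "gripper": 0.0}, {"x": -2.0, "y": -3.9, "z": 0, "rx": 0, "ry": 0, "rz": -0.2, "gripper": 0.0}, {"x": 0, "y": 0, "z": 0, "rx": 0, "ry": 0, "rz": 0, "gripper": 0.0}, {"x": 0, "y": 0, "z": 0, "rx": 0, "ry": 0, "rz": 0, "gripper": 0.0}]}}

```text
time_s: 9.98
position: [0.2942, -0.2411, 0.2518]
orientation: [-0.001, 0.802, 0.598, 0.0]
ft_force: [1.2, 0.7, -0.3]
width: 0.001
grip_force: 0.0
```

```bash
python3 look.py t4
```

```text
t 9.975 TCP s,n -165.3 22.2 z 0.2518 F s,n,z 1.0 1.0 -0.3
block s,n -130.0 3.0 size [ 85.1 144.7] ang rel 18.9
```

Request:
{"name": "carry_out", "arguments": {"motion": [{"x": 0, "y": 0, "z": -2.5, "rx": 0, "ry": 0, "rz": 0, "gripper": 0.0}, {"x": 0, "y": 0, "z": -2.5, "rx": 0, "ry": 0, "rz": 0, "gripper": 0.0}, {"x": 0, "y": 0, "z": -1.3, "rx": 0, "ry": 0, "rz": 0, "gripper": 0.0}, {"x": 0, "y": 0, "z": -0.5, "rx": 0, "ry": 0, "rz": 0, "gripper": 0.0}, {"x": 0, "y": 0.1, "z": 0, "rx": 0, "ry": 0, "rz": 0, "gripper": 0.0}, {"x": 0, "y": 0, "z": 0, "rx": 0, "ry": 0, "rz": 0, "gripper": 0.0}]}}

```text
time_s: 10.78
position: [0.2949, -0.2404, 0.1854]
orientation: [0.001, 0.801, 0.598, -0.0]
ft_force: [0.2, 0.3, 0.2]
width: -0.001
grip_force: 0.0
```

```bash
python3 look.py t4|head -1
```

```text
t 10.775 TCP s,n -164.9 23.1 z 0.1854 F s,n,z 0.1 0.3 0.2
```

Push 72 mm along the fence (−165 → −93), leaving about 20 mm.

Request:
{"name": "carry_out", "arguments": {"motion": [{"x": 0.48, "y": -0.14, "z": 0, "rx": 0, "ry": 0, "rz": 0, "gripper": 0.0}, {"x": 0.48, "y": -0.14, "z": 0, "rx": 0, "ry": 0, "rz": 0, "gripper": 0.0}, {"x": 0.48, "y": -0.14, "z": 0, "rx": 0, "ry": 0, "rz": 0, "gripper": 0.0}, {"x": 0.48, "y": -0.14, "z": 0, "rx": 0, "ry": 0, "rz": 0, "gripper": 0.0}, {"x": 0.48, "y": -0.14, "z": 0, "rx": 0, "ry": 0, "rz": 0, "gripper": 0.0}, {"x": 0.48, "y": -0.14, "z": 0, "rx": 0, "ry": 0, "rz": 0, "gripper": 0.0}, {"x": 0.48, "y": -0.14, "z": 0, "rx": 0, "ry": 0, "rz": 0, "gripper": 0.0}, {"x": 0.48, "y": -0.14, "z": 0, "rx": 0, "ry": 0, "rz": 0, "gripper": 0.0}, {"x": 0.48, "y": -0.14, "z": 0, "rx": 0, "ry": 0, "rz": 0, "gripper": 0.0}, {"x": 0.48, "y": -0.14, "z": 0, "rx": 0, "ry": 0, "rz": 0, "gripper": 0.0}, {"x": 0.48, "y": -0.14, "z": 0, "rx": 0, "ry": 0, "rz": 0, "gripper": 0.0}, {"x": 0.48, "y": -0.14, "z": 0, "rx": 0, "ry": 0, "rz": 0, "gripper": 0.0}, {"x": 0.48, "y": -0.14, "z": 0, "rx": 0, "ry": 0, "rz": 0, "gripper": 0.0}, {"x": 0.48, "y": -0.14, "z": 0, "rx": 0, "ry": 0, "rz": 0, "gripper": 0.0}, {"x": 0, "y": 0, "z": 0, "rx": 0, "ry": 0, "rz": 0, "gripper": 0.0}, {"x": 0, "y": 0, "z": 0, "rx": 0, "ry": 0, "rz": 0, "gripper": 0.0}]}}

```text
time_s: 12.82
position: [0.3618, -0.2597, 0.1847]
orientation: [0.0, 0.801, 0.598, -0.0]
ft_force: [-0.3, 0.3, -0.4]
width: -0.005
grip_force: 0.0
```

```bash
python3 look.py t4
```

```text
t 12.825 TCP s,n -95.2 23.2 z 0.1847 F s,n,z -0.4 0.2 -0.4
block s,n -91.2 24.9 size [119.8 231.6] ang rel 13.0
```

View pics/t4.png

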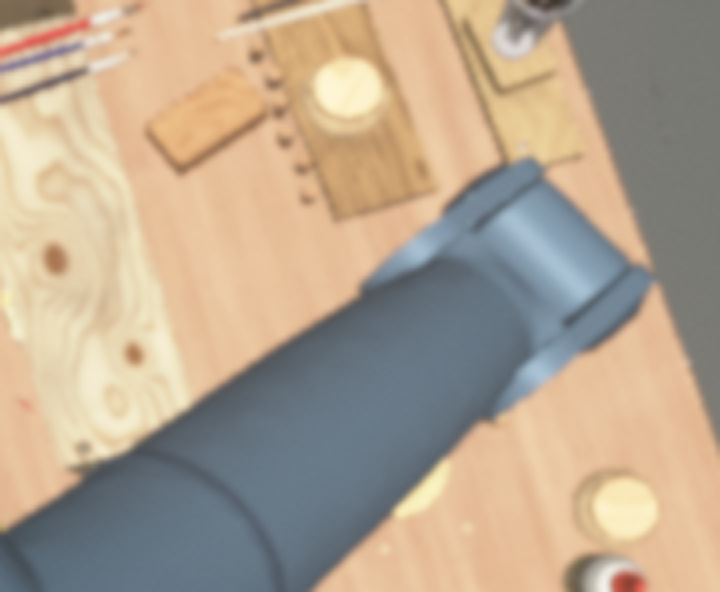

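The wrist hides the block and the corner, and the bystanders are unmoved. I'm going on by feel.

Request:
{"name": "carry_out", "arguments": {"motion": [{"x": 0.29, "y": -0.08, "z": 0, "rx": 0, "ry": 0, "rz": 0, "gripper": 0.0}, {"x": 0.29, "y": -0.08, "z": 0, "rx": 0, "ry": 0, "rz": 0, "gripper": 0.0}, {"x": 0.29, "y": -0.08, "z": 0, "rx": 0, "ry": 0, "rz": 0, "gripper": 0.0}, {"x": 0.29, "y": -0.08, "z": 0, "rx": 0, "ry": 0, "rz": 0, "gripper": 0.0}, {"x": 0.29, "y": -0.08, "z": 0, "rx": 0, "ry": 0, "rz": 0, "gripper": 0.0}, {"x": 0, "y": 0, "z": 0, "rx": 0, "ry": 0, "rz": 0, "gripper": 0.0}, {"x": 0, "y": 0, "z": 0, "rx": 0, "ry": 0, "rz": 0, "gripper": 0.0}]}}

```text
time_s: 13.75
position: [0.3763, -0.2638, 0.1847]
orientation: [0.0, 0.801, 0.598, -0.0]
ft_force: [-0.2, -0.0, 0.4]
width: 0.001
grip_force: 0.0
```

Request:
{"name": "carry_out", "arguments": {"motion": [{"x": 0.1, "y": -0.03, "z": 0, "rx": 0, "ry": 0, "rz": 0, "gripper": 0.0}, {"x": 0, "y": 0, "z": 0, "rx": 0, "ry": 0, "rz": 0, "gripper": 0.0}, {"x": 0.1, "y": -0.03, "z": 0, "rx": 0, "ry": 0, "rz": 0, "gripper": 0.0}, {"x": 0, "y": 0, "z": 0, "rx": 0, "ry": 0, "rz": 0, "gripper": 0.0}, {"x": 0, "y": 0, "z": 0, "rx": 0, "ry": 0, "rz": 0, "gripper": 0.0}]}}

```text
time_s: 14.38
position: [0.3783, -0.2643, 0.1847]
orientation: [0.0, 0.801, 0.598, 0.0]
ft_force: [-0.8, 0.5, 0.2]
width: -0.001
grip_force: 0.1
```

```bash
python3 look.py t5|head -1
```

```text
t 14.375 TCP s,n -78.1 23.4 z 0.1847 F s,n,z -0.9 0.3 0.2
```

Request:
{"name": "carry_out", "arguments": {"motion": [{"x": 0.1, "y": -0.03, "z": 0, "rx": 0, "ry": 0, "rz": 0, "gripper": 0.0}, {"x": 0, "y": 0, "z": 0, "rx": 0, "ry": 0, "rz": 0, "gripper": 0.0}, {"x": 0.1, "y": -0.03, "z": 0, "rx": 0, "ry": 0, "rz": 0, "gripper": 0.0}, {"x": 0, "y": 0, "z": 0, "rx": 0, "ry": 0, "rz": 0, "gripper": 0.0}, {"x": 0, "y": 0, "z": 0, "rx": 0, "ry": 0, "rz": 0, "gripper": 0.0}]}}

```text
time_s: 15.05
position: [0.3803, -0.265, 0.1847]
orientation: [0.0, 0.801, 0.598, 0.0]
ft_force: [-0.5, -0.0, 0.2]
width: -0.003
grip_force: 0.0
```

Request:
{"name": "carry_out", "arguments": {"motion": [{"x": 0.1, "y": -0.03, "z": 0, "rx": 0, "ry": 0, "rz": 0, "gripper": 0.0}, {"x": 0, "y": 0, "z": 0, "rx": 0, "ry": 0, "rz": 0, "gripper": 0.0}, {"x": 0, "y": 0, "z": 0, "rx": 0, "ry": 0, "rz": 0, "gripper": 0.0}]}}

```text
time_s: 15.42
position: [0.3813, -0.2653, 0.1847]
orientation: [0.0, 0.801, 0.598, 0.0]
ft_force: [-0.1, 1.1, -0.5]
width: 0.002
grip_force: 0.0
```

Request:
{"name": "carry_out", "arguments": {"motion": [{"x": 0.1, "y": -0.03, "z": 0, "rx": 0, "ry": 0, "rz": 0, "gripper": 0.0}, {"x": 0, "y": 0, "z": 0, "rx": 0, "ry": 0, "rz": 0, "gripper": 0.0}, {"x": 0, "y": 0, "z": 0, "rx": 0, "ry": 0, "rz": 0, "gripper": 0.0}]}}

```text
time_s: 15.8
position: [0.3823, -0.2655, 0.1847]
orientation: [0.0, 0.801, 0.598, 0.0]
ft_force: [-0.3, 0.2, -0.3]
width: -0.0
grip_force: 0.0
```

Request:
{"name": "carry_out", "arguments": {"motion": [{"x": 0.1, "y": -0.03, "z": 0, "rx": 0, "ry": 0, "rz": 0, "gripper": 0.0}, {"x": 0, "y": 0, "z": 0, "rx": 0, "ry": 0, "rz": 0, "gripper": 0.0}, {"x": 0, "y": 0, "z": 0, "rx": 0, "ry": 0, "rz": 0, "gripper": 0.0}]}}

```text
time_s: 16.18
position: [0.3833, -0.2659, 0.1847]
orientation: [0.0, 0.801, 0.598, 0.0]
ft_force: [0.5, 0.5, -0.5]
width: -0.005
grip_force: 0.0
```

Request:
{"name": "carry_out", "arguments": {"motion": [{"x": 0.1, "y": -0.03, "z": 0, "rx": 0, "ry": 0, "rz": 0, "gripper": 0.0}, {"x": 0, "y": 0, "z": 0, "rx": 0, "ry": 0, "rz": 0, "gripper": 0.0}, {"x": 0, "y": 0, "z": 0, "rx": 0, "ry": 0, "rz": 0, "gripper": 0.0}]}}

```text
time_s: 16.55
position: [0.3842, -0.2661, 0.1847]
orientation: [-0.0, 0.801, 0.598, -0.0]
ft_force: [-0.9, 0.1, 0.6]
width: -0.0
grip_force: 0.7
```

Request:
{"name": "carry_out", "arguments": {"motion": [{"x": 0.1, "y": -0.03, "z": 0, "rx": 0, "ry": 0, "rz": 0, "gripper": 0.0}, {"x": 0, "y": 0, "z": 0, "rx": 0, "ry": 0, "rz": 0, "gripper": 0.0}, {"x": 0, "y": 0, "z": 0, "rx": 0, "ry": 0, "rz": 0, "gripper": 0.0}]}}

```text
time_s: 16.92
position: [0.3848, -0.2663, 0.1845]
orientation: [-0.001, 0.801, 0.598, -0.001]
ft_force: [-6.9, 1.7, 4.4]
width: 0.004
grip_force: 3.1
```

Contact at the end stop is firm: s≈−71.4 mm against about −73 predicted, with 7 N. I'm backing off to look.

Request:
{"name": "carry_out", "arguments": {"motion": [{"x": -0.5, "y": 0.14, "z": 0, "rx": 0, "ry": 0, "rz": 0, "gripper": 0.0}, {"x": -1.2, "y": 0.35, "z": 0, "rx": 0, "ry": 0, "rz": 0, "gripper": 0.0}, {"x": 0, "y": 0, "z": 3, "rx": 0, "ry": 0, "rz": 0, "gripper": 0.0}, {"x": 0, "y": 1, "z": 4, "rx": 0, "ry": 0, "rz": 0, "gripper": 0.0}, {"x": 0.5, "y": 4, "z": 0, "rx": 0, "ry": 0, "rz": 0, "gripper": 2.0}, {"x": 0.5, "y": 4, "z": 0, "rx": 0, "ry": 0, "rz": 0, "gripper": 2.0}, {"x": 0.5, "y": 4, "z": 0, "rx": 0, "ry": 0, "rz": 0, "gripper": 2.0}, {"x": 0.5, "y": 4, "z": 0, "rx": 0, "ry": 0, "rz": 0, "gripper": 2.0}, {"x": 0, "y": 0, "z": 0, "rx": 0, "ry": 0, "rz": 0, "gripper": 2.0}]}}

```text
time_s: 18.05
position: [0.3875, -0.0895, 0.2542]
orientation: [-0.0, 0.8, 0.6, 0.0]
ft_force: [-1.3, 0.8, -0.2]
width: 0.234
grip_force: 0.0
```

```bash
python3 look.py t5
```

```text
t 18.05 TCP s,n -118.2 193.8 z 0.2542 F s,n,z -1.5 0.4 -0.2
block s,n -33.8 28.0 size [46.9 61.7] ang rel 0.8
```

View pics/t5.png

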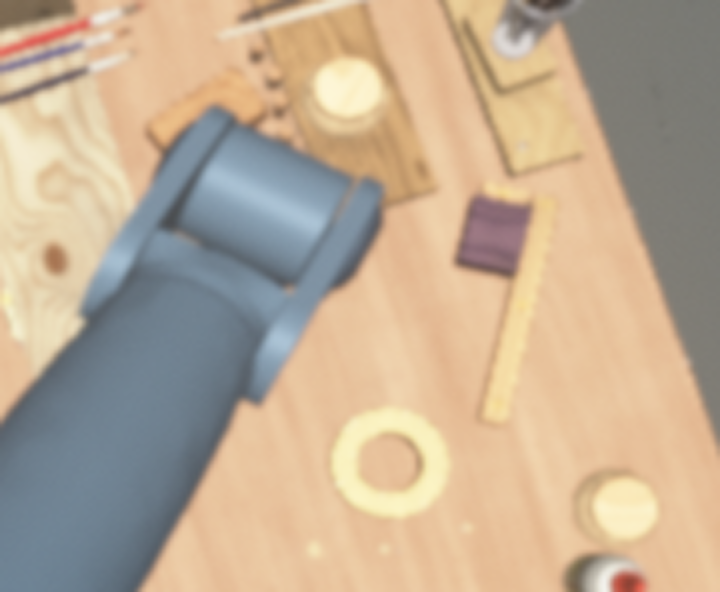

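The block at (495,235) in the crop now sits in the corner, touching both battens. I'll do a finer top-face measurement to decide whether it needs a nudge.

Run:
```python
from meas import *
C=np.array([446.7,-308.7]); dx=np.array([.96,-.28]); n=np.array([.28,.96]); np.set_printoptions(linewidth=200,suppress=True)
p=np.mean([camera("top")[0].astype(float) for _ in range(4)],0).astype(np.float32)
# green profiles sampled along s (through n=23) and along n (through s=-40,-20), at z=.032
def prof(P): 
    uv=proj("top",np.c_[P/1000,np.full(len(P),.032)]).astype(np.float32); return cv2.remap(p,uv[:,0][None],uv[:,1][None],cv2.INTER_LINEAR)[0,:,1].round().astype(int)
for nn in(12,23,34): s=np.arange(-70,12,2.); print("n",nn,list(zip(s.astype(int),prof(C+s[:,None]*dx+nn*n))))
for ss in(-48,-29,-12): t=np.arange(-8,60,2.); print("s",ss,list(zip(t.astype(int),prof(C+ss*dx+t[:,None]*n))))
```

```text
n 12 [(np.int64(-70), np.int64(184)), (np.int64(-68), np.int64(167)), (np.int64(-66), np.int64(144)), (np.int64(-64), np.int64(117)), (np.int64(-62), np.int64(100)), (np.int64(-60), np.int64(92)), (np.int64(-58), np.int64(98)), (np.int64(-56), np.int64(104)), (np.int64(-54), np.int64(107)), (np.int64(-52), np.int64(105)), (np.int64(-50), np.int64(103)), (np.int64(-48), np.int64(101)), (np.int64(-46), np.int64(103)), (np.int64(-44), np.int64(107)), (np.int64(-42), np.int64(112)), (np.int64(-40), np.int64(116)), (np.int64(-38), np.int64(119)), (np.int64(-36), np.int64(119)), (np.int64(-34), np.int64(119)), (np.int64(-32), np.int64(119)), (np.int64(-30), np.int64(119)), (np.int64(-28), np.int64(118)), (np.int64(-26), np.int64(117)), (np.int64(-24), np.int64(115)), (np.int64(-22), np.int64(112)), (np.int64(-20), np.int64(109)), (np.int64(-18), np.int64(106)), (np.int64(-16), np.int64(104)), (np.int64(-14), np.int64(105)), (np.int64(-12), np.int64(105)), (np.int64(-10), np.int64(105)), (np.int64(-8), np.int64(110)), (np.int64(-6), np.int64(118)), (np.int64(-4), np.int64(135)), (np.int64(-
[... 5271 characters left out ...]
), np.int64(105)), (np.int64(16), np.int64(105)), (np.int64(18), np.int64(105)), (np.int64(20), np.int64(106)), (np.int64(22), np.int64(106)), (np.int64(24), np.int64(107)), (np.int64(26), np.int64(107)), (np.int64(28), np.int64(107)), (np.int64(30), np.int64(106)), (np.int64(32), np.int64(105)), (np.int64(34), np.int64(105)), (np.int64(36), np.int64(106)), (np.int64(38), np.int64(106)), (np.int64(40), np.int64(107)), (np.int64(42), np.int64(107)), (np.int64(44), np.int64(107)), (np.int64(46), np.int64(107)), (np.int64(48), np.int64(110)), (np.int64(50), np.int64(125)), (np.int64(52), np.int64(145)), (np.int64(54), np.int64(172)), (np.int64(56), np.int64(187)), (np.int64(58), np.int64(198))]
```

The two edge profiles are parallel to the fence, but the camera bias of about 4 mm leaves the gap unproven. I'll make one gentle nudge to the fence with the tips above the 18 mm board, and compare its contact position with the earlier 56.5 mm.

Request:
{"name": "carry_out", "arguments": {"motion": [{"x": 1, "y": -2.8, "z": 0, "rx": 0, "ry": 0, "rz": 0, "gripper": 0.0}, {"x": 1, "y": -2.8, "z": 0, "rx": 0, "ry": 0, "rz": 0, "gripper": 0.0}, {"x": 1, "y": -2.8, "z": 0, "rx": 0, "ry": 0, "rz": 0, "gripper": 0.0}, {"x": 1, "y": -2.7, "z": 0, "rx": 0, "ry": 0, "rz": 0, "gripper": 0.0}, {"x": 1, "y": -2.7, "z": 0, "rx": 0, "ry": 0, "rz": 0, "gripper": 0.0}, {"x": 0, "y": 0, "z": -3, "rx": 0, "ry": 0, "rz": 0, "gripper": 0.0}, {"x": 0, "y": 0, "z": -2, "rx": 0, "ry": 0, "rz": 0, "gripper": 0.0}, {"x": 0, "y": 0, "z": -0.7, "rx": 0, "ry": 0, "rz": 0, "gripper": 0.0}, {"x": 0, "y": 0, "z": 0, "rx": 0, "ry": 0, "rz": 0, "gripper": 0.0}, {"x": -0.15, "y": -0.5, "z": 0, "rx": 0, "ry": 0, "rz": 0, "gripper": 0.0}, {"x": -0.15, "y": -0.5, "z": 0, "rx": 0, "ry": 0, "rz": 0, "gripper": 0.0}, {"x": -0.05, "y": -0.2, "z": 0, "rx": 0, "ry": 0, "rz": 0, "gripper": 0.0}, {"x": 0, "y": 0, "z": 0, "rx": 0, "ry": 0, "rz": 0, "gripper": 0.0}, {"x": 0, "y": 0, "z": 0, "rx": 0, "ry": 0, "rz": 0, "gripper": 0.0}]}}

```text
time_s: 20.05
position: [0.4348, -0.2415, 0.1977]
orientation: [-0.0, 0.801, 0.598, -0.0]
ft_force: [0.2, 0.0, -1.1]
width: -0.004
grip_force: 0.0
```

```bash
python3 look.py t6|head -1
```

```text
t 20.05 TCP s,n -30.3 61.2 z 0.1977 F s,n,z 0.1 0.1 -1.1
```

Request:
{"name": "carry_out", "arguments": {"motion": [{"x": -0.06, "y": -0.2, "z": 0, "rx": 0, "ry": 0, "rz": 0, "gripper": 0.0}, {"x": 0, "y": 0, "z": 0, "rx": 0, "ry": 0, "rz": 0, "gripper": 0.0}, {"x": -0.03, "y": -0.1, "z": 0, "rx": 0, "ry": 0, "rz": 0, "gripper": 0.0}, {"x": 0, "y": 0, "z": 0, "rx": 0, "ry": 0, "rz": 0, "gripper": 0.0}, {"x": 0, "y": 0, "z": 0, "rx": 0, "ry": 0, "rz": 0, "gripper": 0.0}]}}

```text
time_s: 20.72
position: [0.4339, -0.2446, 0.1977]
orientation: [0.0, 0.801, 0.598, -0.0]
ft_force: [0.5, 0.5, -0.5]
width: 0.001
grip_force: 0.0
```

Request:
{"name": "carry_out", "arguments": {"motion": [{"x": -0.03, "y": -0.1, "z": 0, "rx": 0, "ry": 0, "rz": 0, "gripper": 0.0}, {"x": 0, "y": 0, "z": 0, "rx": 0, "ry": 0, "rz": 0, "gripper": 0.0}, {"x": 0, "y": 0, "z": 0, "rx": 0, "ry": 0, "rz": 0, "gripper": 0.0}]}}

```text
time_s: 21.1
position: [0.4337, -0.2452, 0.1977]
orientation: [-0.0, 0.801, 0.598, 0.0]
ft_force: [2.4, 5.7, 0.8]
width: -0.002
grip_force: 2.6
```

Request:
{"name": "carry_out", "arguments": {"motion": [{"x": -0.03, "y": -0.1, "z": 0, "rx": 0, "ry": 0, "rz": 0, "gripper": 0.0}, {"x": 0, "y": 0, "z": 0, "rx": 0, "ry": 0, "rz": 0, "gripper": 0.0}, {"x": 0, "y": 0, "z": 0, "rx": 0, "ry": 0, "rz": 0, "gripper": 0.0}]}}

```text
time_s: 21.48
position: [0.4335, -0.2456, 0.1977]
orientation: [-0.001, 0.802, 0.598, 0.001]
ft_force: [3.0, 8.9, 3.8]
width: -0.001
grip_force: 4.9
```

It's firm at n≈57.3 mm, which matches the earlier contact, so the block is flush. Retreating for the final check.

Request:
{"name": "carry_out", "arguments": {"motion": [{"x": 0.15, "y": 0.5, "z": 0, "rx": 0, "ry": 0, "rz": 0, "gripper": 0.0}, {"x": 0.3, "y": 1, "z": 0, "rx": 0, "ry": 0, "rz": 0, "gripper": 0.0}, {"x": 0, "y": 0, "z": 3, "rx": 0, "ry": 0, "rz": 0, "gripper": 0.0}, {"x": 0, "y": 0, "z": 4, "rx": 0, "ry": 0, "rz": 0, "gripper": 0.0}, {"x": -1, "y": 3, "z": 2, "rx": 0, "ry": 0, "rz": 0, "gripper": 0.0}, {"x": -1, "y": 3, "z": 2, "rx": 0, "ry": 0, "rz": 0, "gripper": 0.0}, {"x": -1.5, "y": 4, "z": 0, "rx": 0, "ry": 0, "rz": 0, "gripper": 0.0}, {"x": -1.5, "y": 4, "z": 0, "rx": 0, "ry": 0, "rz": 0, "gripper": 0.0}, {"x": 0, "y": 0, "z": 0, "rx": 0, "ry": 0, "rz": 0, "gripper": 0.0}, {"x": 0, "y": 0, "z": 0, "rx": 0, "ry": 0, "rz": 0, "gripper": 0.0}]}}

```text
time_s: 22.72
position: [0.388, -0.0917, 0.308]
orientation: [0.001, 0.801, 0.598, -0.0]
ft_force: [-0.8, -0.1, 0.4]
width: -0.002
grip_force: 0.0
```

```bash
python3 look.py t6
```

```text
t 22.725 TCP s,n -117.1 191.9 z 0.308 F s,n,z -0.7 -0.3 0.4
block s,n -33.7 28.1 size [47.  62.2] ang rel 0.6
```

View pics/t6.png

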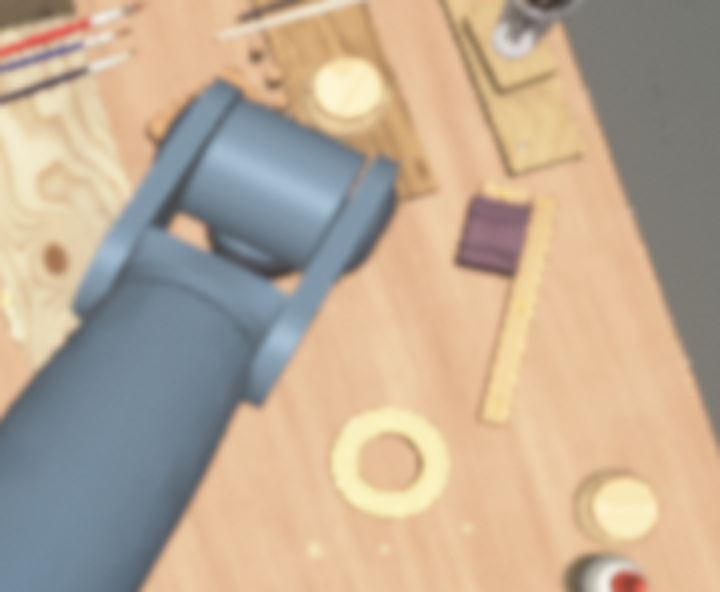

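The block (495,235) hasn't moved since before the nudge: it is tight to the fence and end stop, the bystanders are in place, and the arm is clear.

```bash
python3 -c "
from station import *
print(hand_in())"
```

```text
the job is handed in; nothing more can be done
None
```

I pushed the wood block into the inside corner and handed the job in at about 23 s. It pressed firmly against both the fence and the end stop, and the bystanders looked unmoved. The hand-in returned no verdict. Camera readings put the block about 5 mm from its home position; I took that as measurement bias because a final nudge at the fence did not move it, but the end stop was not re-tested.

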